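# Assemble the breakfast-bar citrus juicer and press its reamer

## Robot

A 6-joint arm with a two-finger parallel gripper is mounted at the origin on the work surface. World frame = base frame: x ahead of the robot, y to its left, z up, the work surface at z = 0. Lengths are in m, angles in rad, forces in N, time in s.
With the tool pointing down it reaches from about 0.35 to 0.875 m from the base axis. Payload 15.5 kg.
Tool frame: the origin (TCP) lies at the centre of the arm's flange, where the gripper is bolted on; the fingertips stand manip.tip_reach ahead of it and the grasp point (between the pads) lies 155 mm ahead of it (manip.tip_reach is the distance from the TCP to the fingertips, in m); z points along the fingers, y is the line along which they close (so a half turn about z gives the same grasp; the last joint's range is limited). The gripper opens to 85 mm and grips with 20 to 120 N. Pads are 22 mm wide; open, the fingers measure 114 mm over their backs; the gripper's body (76 mm by 85 mm) begins 54 mm behind the grasp point. The pads swing forward as they close: fully open they stand 13 mm farther back than shut.
Start: joints at [1.204, 0.494, 1.345, -0, 1.302, -0.096], TCP at [0.168, 0.602, 0.405] pointing down, gripper open.
Joint ranges: [-2.91, 2.91], [-0.82, 2.16], [0.22, 2.67], [-1.22, 4.37], [0.12, 2.79], [-3.08, 3.08]. Speed limits (rad/s): [1.89, 1.89, 2.57, 3.01, 3.01, 3.01].

## Interface

Orientations are given as a unit quaternion [w, x, y, z].
In Python, from rig import manip gives the robot as it stands. Calls block until the motion is done:
- manip.move_pose(position, orientation): joint-space move of the TCP to a pose.
- manip.servo_line(position, rotation=None, vel=0.15, until_force=None): straight line of the TCP; rotation=None keeps the orientation; vel is the mean speed in m/s. With until_force (N) it stops when the force on the tool has changed by that much, and returns True; else False.
- manip.move_joints(angles): joint-space move.
- manip.grip(opening, grasp_force=None): finger opening in m; grasp_force is the grip in N (None keeps the last); returns when the fingers have stopped.
- manip.sleep(seconds).
- manip.solve_ik(position, orientation): joint angles nearest the present ones, or None.
- manip.get_image(name): name is "side" or "top" or "wrist"; returns a dict with "image" (420x560x3 uint8, blue, green, red), "camera_matrix" (3x3 intrinsics, pixels), "D" ([k1, k2, p1, p2, k3] as OpenCV has them; the pictures are not rectified), "R" (3x3) and "t" (3): a world point X has camera coordinates R X + t. Camera axes: x right, y down, z forward; pixel columns grow to the right and rows downward; lengths in m; the calibration is good to about 2 mm. A picture is of the moment at which its call begins. There is no depth.
A pose or a line that the arm cannot do raises manip.Unreachable and nothing moves.
- manip.hand_in(): hands the job in; it is judged then, once.
Trained networks look in a picture, given as the dict that the camera call returned (one of the last four; its "shot" number tells which), for a name from the list of things; names that differ only in an ending like _2 or _b are one class to them, and where a whole thing is asked for, a point or a joint stands for the part that bears it (a point fixed in the world has none). Each returns a list of dicts, best first, with "conf" (0 to 1); they miss things now and then, are a little off and sometimes report something else, mostly with a low value. They report only what shows in the picture. A call takes as long as a camera call. They do not tell look-alikes from the thing itself.
- manip.recognise(picture, name): "box" ([left, top, right, bottom] in pixels, round what is visible of it).
- manip.outline_of(picture, name): "mask" (420x560 bool, what is visible of it) and "box" ([left, top, right, bottom] in pixels, round what is visible of it).
- manip.tip_of(picture, name): "xy" ([column, row] in pixels: a listed point, or the origin of a listed thing).
Readings, each from a call of its own:
- manip.get_time(): time.
- manip.get_q(): joint angles.
- manip.get_joint_vel(): joint speeds.
- manip.get_joint_efforts(): joint torques, N m.
- manip.get_eef_pos(): TCP position.
- manip.get_eef_rot(): TCP orientation.
- manip.get_contact_force(): force on the tool from outside, world axes, zero at the start.
- manip.get_moment(): the same for the moment, N m.
- manip.get_width(): finger opening in m.
- manip.get_grip_force(): force on a finger pad.
Only numpy, scipy, OpenCV 4.12 (cv2) and the standard library are available. Lean on these libraries where they do the work, as an engineer would, in place of code of your own. Each camera call takes 0.05 s, during which the arm holds its last target. There are 200 camera calls.

## Task

Get the citrus juicer running: lower the loose white strainer bowl into the juicer's steel catch bowl so that it sits nested, level and fully down around the yellow drive shaft, and let go of it. Then take the orange reamer by its fin, turn it until its socket meshes with the shaft's four splines, slide it fully home and keep pressing so that the sprung shaft is held down past half its travel; finish while still gripping the reamer and pressing it. Drop nothing and leave the other things on the counter where they are.

Things in the scene. Friction and masses are not known exactly. Their poses are not given: they have to be found in the camera images.
- catch_floor (a point): Centre of the inner floor of the fixed juicer's steel catch bowl, 100 mm above the counter; z up, -x towards the spout (reaching 115 mm out). White motor base 156 mm wide, open steel bowl on top: inside 118 mm wide at the floor, 148 mm at the rim, rim 43 mm above this point. The yellow drive shaft stands up through its middle.
- shaft_tip (a point): Centre of the top of the yellow drive shaft: an upright cross of two bars, each 22 mm long and 7 mm thick, along this frame's x and y (z up), with rounded tops. Not pressed, it is 62 mm above catch_floor. The shaft's turning angle is its own, not the juicer's; a stiff gear holds it (about 0.8 N m to turn).
- shaft (a joint): How far the shaft is pushed down, m: 0 (up) to 0.008 (stop). A spring resists: about 6 N to begin, about 11 N at the stop. Pushed down past half-way counts as pressed.
- strainer_center (a point): Loose white strainer bowl, 0.14 kg: point on its axis, half-way up (24 mm); z up. 48 mm high, 136 mm wide at the rim. Grip it from above by the upright collar in its middle: outer diameter 44 mm, top 8 mm above this point, bowl's inner floor 15 mm below it, 29 mm free all round the collar at the floor, 40 mm at the rim. Nested, this point is 24 mm above catch_floor.
- reamer_center (a point): Loose orange reamer, 0.09 kg, standing upright: point on its axis, half-way up (34 mm); z up. Ribbed cone 64 mm wide below, 32 mm at its shoulder level with this point; above that a grip fin 34 mm high, 30 mm long along x, 15 mm thick along y. Fully home on the shaft this point is 16 mm above shaft_tip; resting unmeshed on top it is 34 mm above.
- strainer: The same strainer bowl; origin at the centre of its underside. 108 mm wide at the bottom, on three feet 6 mm high; the hole in its collar is 35 mm wide and lets the shaft through (30 mm of it stand out above the collar when nested).
- reamer: The same reamer; origin at the centre of its underside, where the cross-shaped socket opens: arms along x and y, 25.2 mm long, 10.2 mm wide, 18 mm deep; it fits the shaft at every quarter turn.
- tumbler: Empty drinking glass, 58 mm wide, 78 mm high, standing under the juicer's spout. Bystander. Origin at its underside.
- syrup_a: Amber syrup bottle with orange cap, 60 mm wide, 160 mm high. Bystander. Origin at its underside.
- syrup_b: Second amber syrup bottle with orange cap, 60 mm wide, 160 mm high. Bystander. Origin at its underside.
- jug: Steel milk mug, 72 mm wide, 100 mm high, handle at its +y. Bystander. Origin at its underside.
- cups: Stack of paper cups, orange and white, 80 mm wide, about 160 mm high. Bystander. Origin at its underside.
- spoon: Spoon, 170 mm long, lying along its x axis. Bystander. Origin at its underside.
Mind the look-alikes: they are no part of the job. What is shaped like the part that bears catch_floor but green or purple is not meant.

How it is judged:
By the outcome, as a careful person would: the job done as asked, in the order asked, and still so for the second after the job is handed in, while the arm keeps its last pose, push and grip.
It also fails if it takes over 58 s, if anything falls off the work surface, if the arm or the gripper's body presses on something with over 40 N, if the wrist force passes 120 N, or if a joint passes its speed limit or range.

## Working session

There is one attempt and no reset: what is moved stays moved. The work goes in short steps, each a Python script; the robot and the scene stay as the last script left them, time stands still between calls to the robot, and variables do not carry over. Pictures are saved under pics/ and viewed, at most 11 in all, crops included, and the job is handed in when it is done.

```bash
mkdir -p pics
cat > h.py <<'E'
import numpy as np, cv2
from rig import manip
def ray(p,xy):
    u=cv2.undistortPoints(np.array([[xy]],float),np.array(p["camera_matrix"]),np.array(p["D"]))[0,0]
    R=np.array(p["R"]);t=np.array(p["t"])
    d=R.T@np.array([u[0],u[1],1]);return -R.T@t,d/np.linalg.norm(d)
def onz(p,xy,z):
    o,d=ray(p,xy);return o+d*(z-o[2])/d[2]
def tri(obs):
    A=np.zeros((3,3));b=np.zeros(3)
    for p,xy in obs:
        o,d=ray(p,xy);M=np.eye(3)-np.outer(d,d);A+=M;b+=M@o
    x=np.linalg.solve(A,b)
    return x,[float(np.linalg.norm((np.eye(3)-np.outer(d,d))@(x-o))) for o,d in [ray(p,xy) for p,xy in obs]]
def proj(p,X):
    R=np.array(p["R"]);t=np.array(p["t"])
    return cv2.projectPoints(np.atleast_2d(np.array(X,float)),cv2.Rodrigues(R)[0],t,np.array(p["camera_matrix"]),np.array(p["D"]))[0][:,0]
def down(yaw):  # tool z down, tool y at angle yaw (world) 
    from scipy.spatial.transform import Rotation as Ro
    y=np.array([np.cos(yaw),np.sin(yaw),0]);z=np.array([0,0,-1.]);x=np.cross(y,z)
    q=Ro.from_matrix(np.c_[x,y,z]).as_quat();return [q[3],q[0],q[1],q[2]]
E
python3 - <<'E'
from h import *
np.set_printoptions(precision=3,suppress=True)
ims=[]
for n in ["side","top"]:
    p=manip.get_image(n);ims.append(p["image"]);cv2.imwrite(f"pics/{n}0.png",p["image"])
    print(n,-np.array(p["R"]).T@np.array(p["t"]))
    for k in ["catch_floor","shaft_tip","strainer_center","strainer","reamer_center","reamer","tumbler","syrup_a","jug","cups","spoon"]:
        print(k,[(np.round(d["xy"],1).tolist(),round(d["conf"],2)) for d in manip.tip_of(p,k)])
print(manip.tip_reach,manip.get_time(),manip.get_eef_rot())
E
```

```text
side [ 0.209 -0.921  0.746]
catch_floor [([305.4, 218.6], 0.73), ([220.9, 306.2], 0.69), ([187.0, 175.3], 0.65), ([213.0, 208.5], 0.62)]
shaft_tip [([368.6, 275.1], 0.69), ([249.5, 191.3], 0.66), ([217.7, 284.9], 0.61), ([186.0, 159.7], 0.6), ([216.3, 191.1], 0.56), ([306.1, 198.0], 0.48)]
strainer_center [([309.9, 314.3], 0.95)]
strainer [([309.5, 320.2], 0.84)]
reamer_center [([251.0, 180.8], 0.55)]
reamer [([253.7, 191.4], 0.58)]
tumbler [([267.1, 255.1], 0.7), ([313.5, 192.5], 0.5), ([366.8, 273.2], 0.3)]
syrup_a [([367.4, 272.7], 0.73), ([309.8, 315.7], 0.63), ([400.5, 314.4], 0.6), ([285.7, 175.9], 0.28)]
jug [([314.0, 193.1], 0.91)]
cups [([288.4, 173.9], 0.94)]
spoon []
top [0.232 0.007 1.48 ]
catch_floor [([176.2, 290.8], 0.93), ([295.0, 190.1], 0.82), ([260.1, 268.8], 0.64), ([395.7, 289.6], 0.61)]
shaft_tip [([295.2, 184.6], 0.61), ([397.1, 287.8], 0.49), ([172.5, 293.5], 0.38), ([257.7, 268.4], 0.37)]
strainer_center [([385.0, 220.5], 0.61)]
strainer [([386.4, 222.3], 0.89)]
reamer_center [([167.4, 217.0], 0.76)]
reamer [([169.5, 221.2], 0.7)]
tumbler [([301.4, 234.1], 0.51)]
syrup_a [([390.2, 151.2], 0.69), ([352.6, 162.8], 0.58)]
jug [([208.4, 158.0], 0.71)]
cups [([153.9, 167.5], 0.77)]
spoon [([330.5, 280.4], 0.88)]
0.1734 1.2 [0.    0.135 0.991 0.   ]
```

View pics/side0.png

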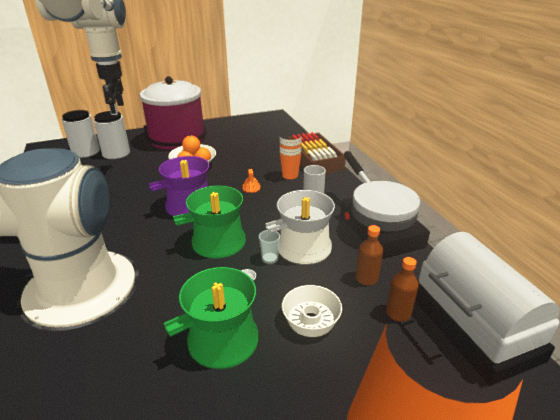

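View pics/top0.png

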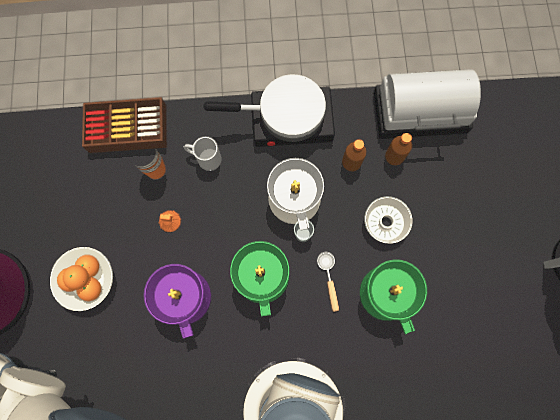

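The candidates for the juicer in the top picture are green at (260,269), green at (396,290), purple at (175,292) and white/steel at (295,187). White/steel fits: it has a white base and steel bowl, and the tumbler stands under its spout. In the side picture it is at (305,215). The strainer is at (387,221) top and (310,314) side, and the reamer at (169,220) top and (251,181) side.

Run:
```python
from h import *
np.set_printoptions(precision=4,suppress=True)
s=manip.get_image("side");t=manip.get_image("top")
print("shaft",tri([(s,(306.1,198)),(t,(295.2,184.6))]))
print("floor",tri([(s,(305.4,218.6)),(t,(295,190.1))]))
print("str",tri([(s,(309.9,314.3)),(t,(385,220.5))]),onz(t,(386.4,222.3),0))
print("ream",tri([(s,(251,180.8)),(t,(167.4,217))]),onz(t,(169.5,221.2),0))
f=tri([(s,(305.4,218.6)),(t,(295,190.1))])[0]
# look from above the juicer, set a bit back
manip.move_pose([f[0]-0.03,f[1],0.46],down(np.pi/2 if 0 else np.arctan2(f[1],f[0])+np.pi/2))
w=manip.get_image("wrist");cv2.imwrite("pics/w1.png",w["image"])
print("cam",-np.array(w["R"]).T@np.array(w["t"]),np.array(w["R"]),manip.get_eef_pos(),manip.get_eef_rot(),manip.get_q(),manip.get_time())
for k in ["shaft_tip","catch_floor","strainer_center"]:print(k,[(d["xy"],d["conf"]) for d in manip.tip_of(w,k)])
c=t["image"][140:250,230:430];cv2.imwrite("pics/c.png",cv2.resize(c,None,fx=3,fy=3))
v=np.hstack([w["image"]]);
```

```text
shaft (array([ 0.6027, -0.046 ,  0.16  ]), [0.004057028886639571, 0.004057028886639505])
floor (array([ 0.604 , -0.0466,  0.094 ]), [0.002868046839587544, 0.0028680468395876546])
str (array([ 0.5113, -0.3048,  0.0134]), [0.0009345690252022651, 0.0009345690252021085]) [ 0.5091 -0.3114  0.    ]
ream (array([0.5638, 0.3287, 0.0263]), [0.0009095001398437457, 0.0009095001398436165]) [0.5575 0.3284 0.    ]
cam [ 0.5053 -0.041   0.4289] [[ 0.0747  0.9972  0.001 ]
 [ 0.9597 -0.0722  0.2716]
 [ 0.2709 -0.0193 -0.9624]] [ 0.574  -0.0459  0.46  ] [-0.      0.038   0.9993  0.    ] [-0.1835  0.3748  1.3908  0.0001  1.376  -1.6782] 4.0583
shaft_tip [([279.0, 229.4], 0.93)]
catch_floor [([281.3, 211.5], 0.61)]
strainer_center [([50.8, 134.3], 0.6), ([465.9, 275.2], 0.19)]
```

View pics/w1.png

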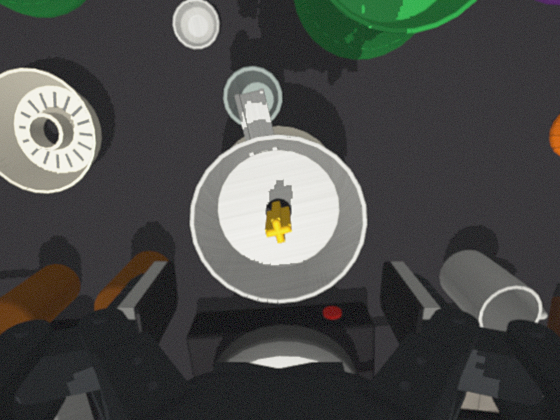

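The wrist view confirms the white base and steel bowl: rim centre near (279,219), yellow cross at (279,231), spout and tumbler at (252,97). The green and purple juicers are elsewhere. Next I fit the shaft angle with a model and look at the strainer.

```bash
cat >> h.py <<'E'
def circ(z,c,r,n=60):
    a=np.linspace(0,2*np.pi,n,endpoint=False);return np.c_[c[0]+r*np.cos(a),c[1]+r*np.sin(a),np.full(n,z)]
def rect(c,z,yaw,L,W):
    P=np.array([[L,W],[-L,W],[-L,-W],[L,-W]])/2;R=np.array([[np.cos(yaw),-np.sin(yaw)],[np.sin(yaw),np.cos(yaw)]])
    return np.c_[P@R.T+c,np.full(4,z)]
def rectfit(p,mask,c0,z,rects,step=90,rng=0.008):
    """fit union of rects (yawoff,L,W) at height z to mask by IoU (4x upsampled)"""
    from scipy.optimize import differential_evolution as de
    uv=proj(p,[[c0[0],c0[1],z]])[0].astype(int);a=45;x0,y0=uv[0]-a,uv[1]-a
    m=cv2.resize(mask[y0:y0+2*a,x0:x0+2*a].astype(np.uint8),None,fx=4,fy=4)>0
    def cost(v):
        im=np.zeros(m.shape,np.uint8)
        for o,L,W in rects:
            q=(proj(p,rect(v[:2],z,v[2]+o,L,W))-[x0,y0]+.5)*4
            cv2.fillConvexPoly(im,np.round(q).astype(np.int32),1)
        im=im>0;return 1-(im&m).sum()/max(1,(im|m).sum())
    r=de(cost,[(c0[0]-rng,c0[0]+rng),(c0[1]-rng,c0[1]+rng),(0,np.radians(step))],seed=1,popsize=20,maxiter=60)
    return r.x,r.fun
E
python3 - <<'E'
from h import *
np.set_printoptions(precision=4,suppress=True)
w=manip.get_image("wrist");im=w["image"].astype(int)
m=(im[...,2]>195)&(im[...,1]>130)&(im[...,0]<110)
uv=np.argwhere(m[170:260,240:320]);print(len(uv),uv.mean(0)+[170,240])
x,f=rectfit(w,m,onz(w,(279,230),.161)[:2],.161,[(0,.022,.007),(np.pi/2,.022,.007)])
print("shaft",x[:2],np.degrees(x[2]),f)
# bowl rim ellipse check
print("tip",onz(w,(279,229.4),.162))
c=cv2.resize(w["image"][130:310,180:380],None,fx=3,fy=3,interpolation=cv2.INTER_CUBIC)
def dr(P,col):
    q=(proj(w,P)-[180,130]+.5)*3;cv2.polylines(c,[np.round(q).astype(np.int32)],True,col,1)
for o in(0,np.pi/2):dr(rect(x[:2],.161,x[2]+o,.022,.007),(255,0,0))
dr(circ(.143,x[:2],.074),(0,0,255));dr(circ(.1,x[:2],.059),(0,160,0))
cv2.imwrite("pics/w1c.png",c)
S=np.array([.511,-.305]);u=S/np.linalg.norm(S)
manip.move_pose([*(S-.03*u),0.40],down(np.arctan2(S[1],S[0])+np.pi/2))
w=manip.get_image("wrist");cv2.imwrite("pics/w2.png",w["image"])
for k in ["strainer_center","strainer"]:print(k,[(d["xy"],onz(w,d["xy"],z)) for d,z in zip(manip.tip_of(w,k),[.024 if 'c' in k else 0]*2)])
print(manip.get_time())
E
```

```text
290 [230.3586 278.4414]
shaft [ 0.6011 -0.0485] 10.590101920146665 0.23125212080081436
tip [ 0.6    -0.0477  0.162 ]
strainer_center [([272.9, 208.0], array([ 0.5092, -0.3093,  0.024 ])), ([319.7, 351.2], array([ 0.6893, -0.3525,  0.024 ]))]
strainer [([271.1, 202.4], array([ 0.5084, -0.3115,  0.    ]))]
5.4417
```

View pics/w1c.png

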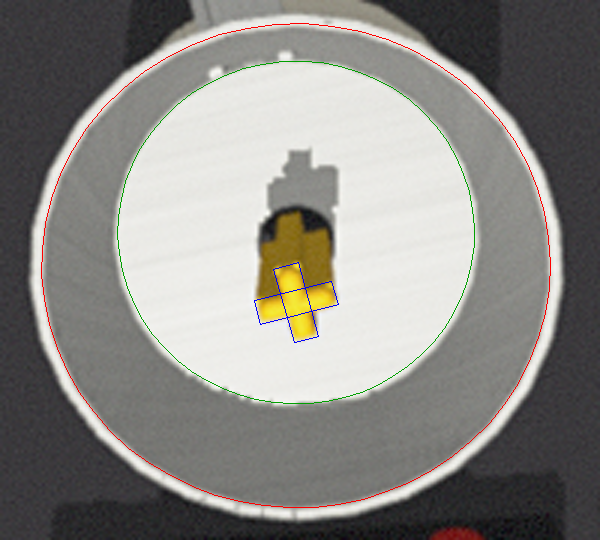

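View pics/w2.png

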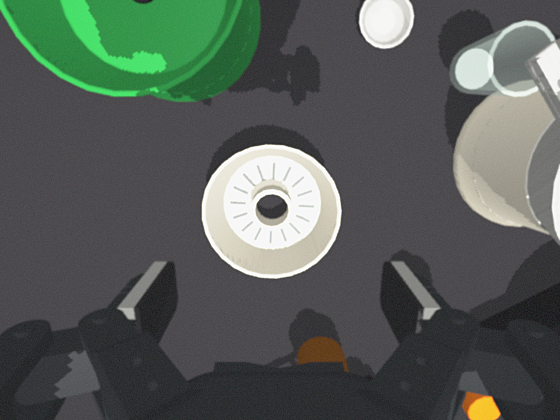

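The model fits the shaft well, with yaw about 10.6°. The strainer is at (272,208), free all round. Now I grasp it by its collar.

Run:
```python
from h import *
from scipy.optimize import minimize
np.set_printoptions(precision=4,suppress=True)
w=manip.get_image("wrist")
m=manip.outline_of(w,"strainer")[0];M=m["mask"].astype(np.uint8);print(m["box"])
# fit rim circle by hull IoU
cs=max(cv2.findContours(M,0,2)[0],key=cv2.contourArea);H=np.zeros_like(M);cv2.fillConvexPoly(H,cv2.convexHull(cs),1)
def cost(v):
    I=np.zeros_like(M);cv2.fillConvexPoly(I,np.round(proj(w,circ(.048,v,.068))).astype(np.int32),1)
    I|=0;return 1-(I&H).sum()/(I|H).sum()
r=minimize(cost,[.509,-.309],method="Nelder-Mead",options=dict(initial_simplex=[[.509,-.309],[.519,-.309],[.509,-.299]]))
S=r.x;print("strainer",S,r.fun, "hole ctr",onz(w,(272,206.5),.03))
yaw=np.arctan2(S[1],S[0])+np.pi/2
manip.grip(.062)
manip.move_pose([*S,0.25],down(yaw))
hit=manip.servo_line([*S,0.1875],vel=.06,until_force=6)
print(hit,manip.get_eef_pos(),manip.get_contact_force())
manip.grip(.03,35);print("w",manip.get_width(),manip.get_grip_force(),manip.get_eef_pos(),manip.get_contact_force())
manip.servo_line([*S,0.43],vel=.2)
print("w",manip.get_width(),manip.get_contact_force(),manip.get_time())
w=manip.get_image("wrist");s=manip.get_image("side")
cv2.imwrite("pics/g.png",np.hstack([cv2.resize(w["image"],(400,300)),cv2.resize(s["image"][120:330,200:480],(400,300))]))
```

```text
[452.0, 22.6, 552.3, 96.6]
strainer [ 0.509 -0.309] 1.0 hole ctr [ 0.5061 -0.308   0.03  ]
False [ 0.5091 -0.3091  0.1878] [ 0.4743  0.3995 -0.2678]
w 0.04316446476791794 34.41563514992595 [ 0.5091 -0.3091  0.1882] [-0.8144  1.372   8.0299]
w 0.04321337299951529 [-0.9283 -0.9752 -1.9922] 9.4333
```

View pics/g.png

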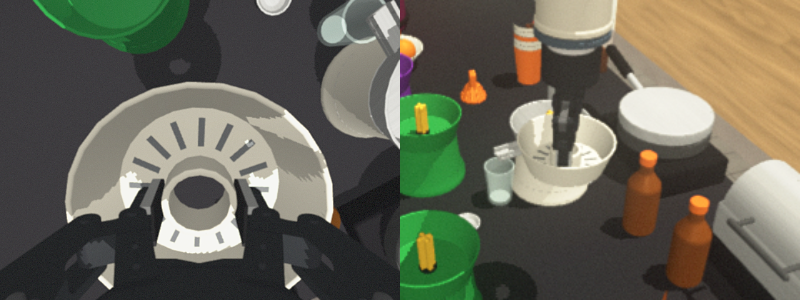

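The strainer is held level by its collar: collar hole near (200,190) and rim top arc at (197,83) in the left panel. I measure the radial offset in the hand, then carry it over.

Run:
```python
from h import *
np.set_printoptions(precision=4,suppress=True)
w=manip.get_image("wrist")
P=np.array(manip.get_eef_pos());S=P[:2];u=S/np.linalg.norm(S);n=np.array([-u[1],u[0]])
dz=P[2]-.188
def rel(x): d=x[:2]-S; return d@u*1e3,d@n*1e3
for name,xy,z,off in [("rim",(276,115.5),.048,.068),("collar far",(278.6,217),.032,.022),("hole far",(281,246),.032,.0175)]:
    print(name,np.array(rel(onz(w,xy,z+dz)))+[off*1e3,0])
print([(d["xy"],d["conf"],rel(onz(w,d["xy"],.024+dz))) for d in manip.tip_of(w,"strainer_center")])
T=np.array([.601,-.0485])
yaw=np.arctan2(T[1],T[0])+np.pi/2
manip.move_pose([*T,0.43],down(yaw))
s=manip.get_image("side");w=manip.get_image("wrist")
print(manip.get_time(),manip.get_eef_pos())
for k in ["strainer_center","shaft_tip"]:print([(d["xy"],d["conf"]) for d in manip.tip_of(w,k)])
cv2.imwrite("pics/o.png",np.hstack([cv2.resize(w["image"],(400,300)),cv2.resize(s["image"][80:290,180:460],(400,300))]))
```

```text
rim [ 0.8145 -0.8925]
collar far [-7.6611 -0.024 ]
hole far [-0.3591  0.9258]
[]
10.8083 [ 0.6009 -0.05    0.43  ]
[([481.2, 265.1], 0.43)]
[]
```

View pics/o.png

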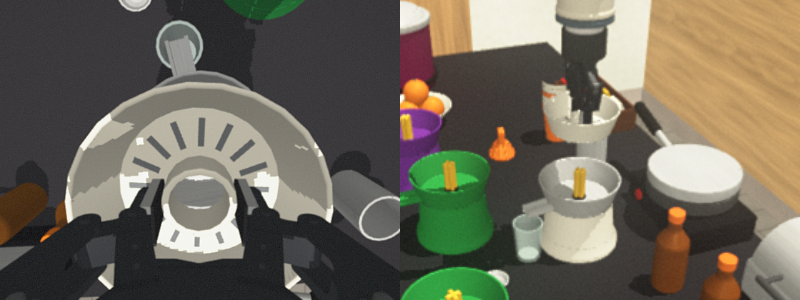

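Offset is about zero and the strainer hangs over the juicer. Lower it.

Run:
```python
from h import *
np.set_printoptions(precision=4,suppress=True)
T=[.601,-.0485]
manip.servo_line([*T,0.36],vel=.12);print(manip.get_eef_pos(),manip.get_contact_force())
hit=manip.servo_line([*T,0.285],vel=.05,until_force=6);print(hit,manip.get_eef_pos(),manip.get_contact_force(),manip.get_width(),manip.get_time())
```

```text
[ 0.6012 -0.0486  0.3606] [-0.0734 -0.5222 -0.699 ]
True [ 0.601  -0.0485  0.2882] [-1.7091  0.3991  7.9046] 0.04294592751641772 12.9583
```

Run:
```python
from h import *
np.set_printoptions(precision=4,suppress=True)
T=np.array([.601,-.0485])
manip.grip(.060);manip.sleep(.2)
manip.servo_line([*T,0.44],vel=.18)
manip.servo_line([*(T-[.03,0]),0.46],vel=.2)
w=manip.get_image("wrist");s=manip.get_image("side")
c=cv2.resize(w["image"][100:340,130:430],(600,480),interpolation=cv2.INTER_CUBIC)
def dr(z,r,col):
    q=(proj(w,circ(z,T,r))-[130,100]+.5)*2;cv2.polylines(c,[np.round(q).astype(np.int32)],True,col,1)
dr(.148,.068,(0,0,255));dr(.132,.022,(255,0,0))
cv2.imwrite("pics/n.png",np.hstack([c[:,60:540],cv2.resize(s["image"][175:270,260:350],(320,480)) [:,:]]))
im=w["image"].astype(int);m=(im[...,2]>195)&(im[...,1]>130)&(im[...,0]<110)
x,f=rectfit(w,m,T,.161,[(0,.022,.007),(np.pi/2,.022,.007)]);print(x[:2],np.degrees(x[2]),f,manip.get_time())
```

```text
[ 0.601  -0.0487] 8.391592135193513 0.17161440960640428 14.9083
```

View pics/n.png

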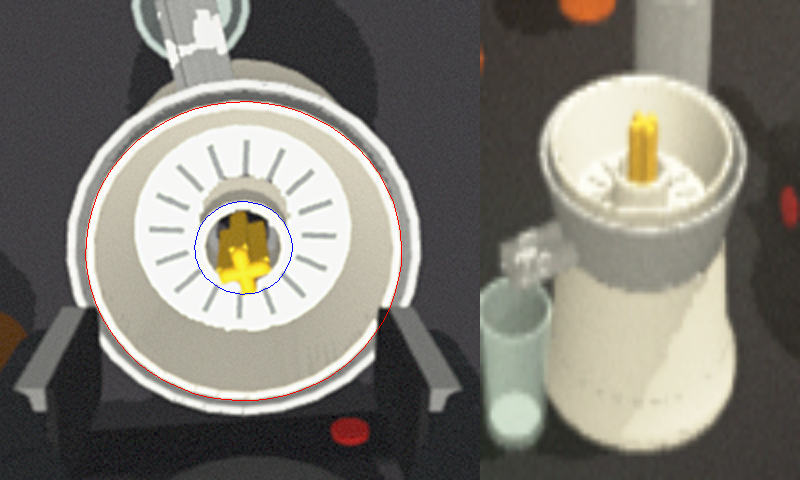

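The strainer is nested, level and concentric, with its rim just above the bowl's rim as modelled. On to the reamer.

Run:
```python
from h import *
np.set_printoptions(precision=4,suppress=True)
S=np.array([.560,.3287]);u=S/np.linalg.norm(S)
manip.move_pose([*(S-.03*u),0.40],down(np.arctan2(S[1],S[0])+np.pi/2))
w=manip.get_image("wrist");t=manip.get_image("top");np.save("w.npy",w["image"])
for k,z in [("reamer_center",.034),("reamer",0)]:print(k,[(d["xy"],d["conf"],onz(w,d["xy"],z)) for d in manip.tip_of(w,k)])
for k in ["cups","jug"]:print(k,[onz(t,d["xy"],0) for d in manip.tip_of(t,k)])
c=manip.tip_of(w,"reamer_center")[0]["xy"];x,y=int(c[0]),int(c[1])
cv2.imwrite("pics/r.png",cv2.resize(w["image"][y-50:y+50,x-60:x+60],None,fx=5,fy=5,interpolation=cv2.INTER_CUBIC));print(x,y,manip.get_time())
```

```text
reamer_center [([275.3, 207.5], 0.65, array([0.5596, 0.3235, 0.034 ]))]
reamer [([278.6, 199.1], 0.78, array([0.558 , 0.3264, 0.    ])), ([278.8, 206.3], 0.22, array([0.565 , 0.3308, 0.    ]))]
cups [array([0.7204, 0.3704, 0.    ])]
jug [array([0.7432, 0.2159, 0.    ]), array([0.5599, 0.3185, 0.    ])]
275 207 16.6333
```

View pics/r.png

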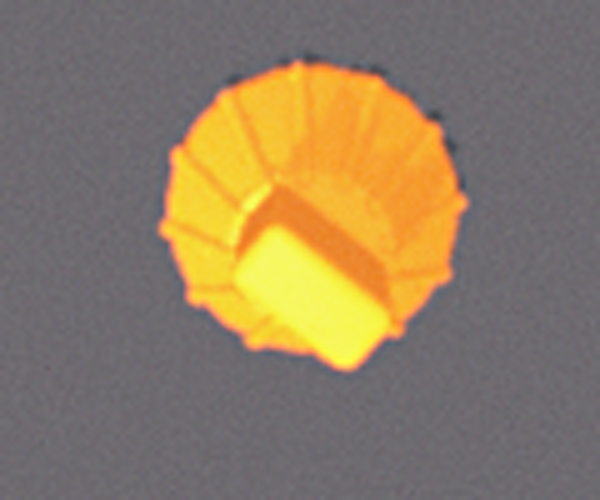

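The fin top is the bright bar from (270,222) to (350,372) in the crop, i.e. centred near (275,216) in the picture. Fit it and grasp.

Run:
```python
from h import *
np.set_printoptions(precision=4,suppress=True)
w=manip.get_image("wrist");im=w["image"].astype(int)
m=(im[...,1]>222)&(im[...,2]>200)
q=np.argwhere(m[157:257,215:335]);print(len(q),q.mean(0)+[157,215])
c=q.mean(0)[::-1]+[215,157]
x,f=rectfit(w,m,onz(w,c,.068)[:2],.068,[(0,.030,.015)],step=180)
S=x[:2];fin=x[2];print("fin",S,np.degrees(fin),f)
T=np.array([.601,-.0487]);sh=np.radians(9.7);q0=np.array(manip.get_q())
best=None
for h in (0,1):
    g=fin+np.pi/2+h*np.pi
    a=manip.solve_ik([*S,.26],down(g))
    if a is None: continue
    for k in range(4):
        tgt=g+(sh+k*np.pi/2-fin)
        b=manip.solve_ik([*T,.40],down(tgt))
        if b is None: continue
        d=abs(a[5]-q0[5])+abs(b[5]-a[5])+(10 if max(abs(a[5]),abs(b[5]))>2.9 else 0);print(h,k,a[5],b[5])
        if best is None or d<best[0]: best=(d,g,tgt)
_,g,tgt=best;np.save("tgt.npy",[g,tgt,*S])
manip.grip(.05)
manip.move_pose([*S,.26],down(g))
print(manip.servo_line([*S,.213],vel=.08,until_force=5),manip.get_eef_pos())
manip.grip(.005,70);print("w",manip.get_width(),manip.get_eef_pos(),manip.get_contact_force())
manip.servo_line([*S,.46],vel=.22)
print(manip.get_width(),manip.get_contact_force(),np.degrees([g,tgt]),manip.get_time())
```

```text
462 [215.2511 274.6472]
fin [0.5583 0.3237] 78.99923628134482 0.2108114338404795
0 0 -2.5166332380890983 -1.9199539575959337
0 1 -2.5166332380890983 2.792435022788756
0 2 -2.5166332380890983 1.2216386959938594
0 3 -2.5166332380890983 -0.3491576308010371
1 0 0.6249594155006948 1.2216386959938594
1 1 0.6249594155006948 -0.3491576308010371
1 2 0.6249594155006948 -1.9199539575959337
1 3 0.6249594155006948 2.792435022788757
False [0.5585 0.3238 0.2131]
w 0.01375938912470644 [0.5585 0.3238 0.2134] [-0.2873  0.2431  5.2463]
0.014310716805577639 [-0.3041 -0.0501 -0.6784] [168.9992  99.7   ] 20.2333
```

Run:
```python
from h import *
np.set_printoptions(precision=4,suppress=True)
g,tgt,*S=np.load("tgt.npy");T=np.array([.601,-.0487])
manip.move_pose([*T,.44],down(tgt))
w=manip.get_image("wrist");s=manip.get_image("side")
# cone base circle in hand: reamer underside at TCP-.213
P=np.array(manip.get_eef_pos());z=P[2]-.213;print(P)
c=w["image"].copy();cv2.polylines(c,[np.round(proj(w,circ(z,P,.032))).astype(np.int32)],True,(255,0,0),1)
cv2.imwrite("pics/h.png",np.hstack([cv2.resize(c[140:380,120:440],(480,360)),cv2.resize(s["image"][110:260,250:370],(288,360))]))
manip.servo_line([*T,.387],vel=.12)
print(manip.get_eef_pos(),manip.get_contact_force(),manip.get_time())
hit=manip.servo_line([*T,.350],vel=.03,until_force=5)
print(hit,manip.get_eef_pos(),manip.get_contact_force(),manip.get_moment(),manip.get_width(),manip.get_time())
```

```text
[ 0.6012 -0.0475  0.44  ]
[ 0.6012 -0.0485  0.3874] [ 0.2024 -0.1289 -0.8032] 22.325
True [ 0.601  -0.0487  0.3546] [0.3048 0.0692 6.2581] [-0.0033 -0.035  -0.0111] 0.013693811234193075 23.3
```

View pics/h.png

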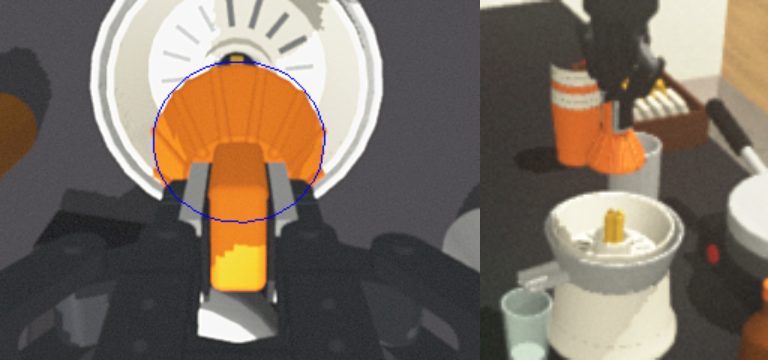

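Contact came at TCP z = 0.3546, about 20 mm below the unmeshed height, so the reamer is meshed and home. Press down.

Run:
```python
from h import *
np.set_printoptions(precision=4,suppress=True)
T=[.601,-.0487]
for z in (.351,.348,.3455,.343):
    hit=manip.servo_line([*T,z],vel=.02,until_force=12);manip.sleep(.3)
    F=manip.get_contact_force();print(hit,z,manip.get_eef_pos(),F,manip.get_width())
    if F[2]>16: break
s=manip.get_image("side");print(manip.get_time())
w=manip.get_image("wrist")
cv2.imwrite("pics/f.png",np.hstack([cv2.resize(w["image"],(480,360)),cv2.resize(s["image"][150:270,250:350],(300,360))]))
```

```text
False 0.351 [ 0.6012 -0.0487  0.3515] [-1.4122 -0.0393  8.2122] 0.014049816867811296
False 0.348 [ 0.6012 -0.0487  0.3487] [-1.5698  0.329  10.7011] 0.013909699902539208
True 0.3455 [ 0.6013 -0.0487  0.3485] [-6.9932  1.0007 18.9311] 0.013916512525679318
25.0917
```

View pics/f.png

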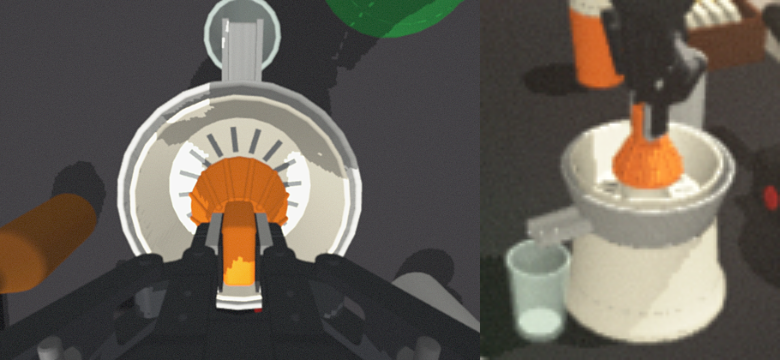

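The force rose along the spring curve (6 to 10.7 N) and then stiffened to 19 N at the stop. The picture shows the reamer home at (238,190), the strainer level, and the bystanders untouched.

```bash
python3 -c "
from rig import manip
print(manip.get_contact_force(),manip.get_width());print(manip.hand_in())"
```

```text
[-6.72681187  1.81569656 19.37721144] 0.014200595139391205
the job is handed in; nothing more can be done
None
```

The job is handed in at about 25 s on the robot's clock: the strainer bowl is nested and released, and the reamer is meshed, fully home and still gripped, pressing the shaft to its stop with about 19 N.

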